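# Score the mould seam, then crack the cover free and hold it ajar

## Task

A plaster cast is stuck under the cover of its mould: take the scriber from its stand and draw its point slowly (a few centimetres a second) along the front seam channel, down inside it, from the left mark to the right mark, then stand the scriber back in its stand and let go of it. Then take the cover by its bar handle, pull it straight up until it breaks free of the tight seal, and keep it level about two centimetres above its seat so that air gets in, never raising it beyond four; finish while still holding it there in the air. Leave the plaster rosette, the mallet and the chisel alone.

Things in the scene. Friction and masses are not known exactly. Their poses are not given: they have to be found in the camera images.
- mould: Bare aluminium casting mould bolted to the bench: block 240 x 220 x 50 mm, rim 8 mm thick up to 60 mm high. Origin: underside centre; +x from the front (robot side) to the rear, +y to the robot's left, z up. The cover sits inside the rim, 50 mm up. The front seam channel between rim and cover is 12 mm wide (x -112 to -100), straight along y from 102 to -102, floor 50 mm up, 10 mm deep.
- seam_left (a point): Left mark of the front seam: on the floor of the front channel, on its centre line, 80 mm left of the middle (mould frame -106, +80, 50 mm). The scriber pass begins here. A thin dark line across the top of the rim shows it, 22 mm short of the channel's left end.
- seam_right (a point): Right mark of the front seam, 80 mm right of the middle (mould frame -106, -80, 50 mm), shown by a like line on the rim, 22 mm short of the channel's right end. The scriber pass ends here.
- cover: Loose aluminium cover, 200 (x) x 156 x 16 mm with a 4 mm thick flange widening it to 180 mm in y at its foot; 0.4 to 0.7 kg. Origin: centre of its underside; axes as the mould's. A black rubber seal lip along each side grips the flange: pulling up rises to a peak of about 17 to 22 N (weight included) within the first 8 mm, then it snaps free by 13 mm and only the weight is left.
- cover_handle (a point): Middle of the cover's steel bar handle: square bar 14 x 14 mm, 90 mm long along y, on two 10 mm posts 80 mm apart, over the cover's centre. The point is on the bar's centre line, 46 mm above the cover's underside and 30 mm above its top plate: 96 mm above the bench when seated.
- stand: Dark wood block 70 x 70 x 60 mm, fixed to the bench, with one vertical 12 mm through-hole in the middle of its top, the mouth chamfered by 3 mm. It stands to the left or to the right of the mould. Origin: centre of its underside, z up.
- scriber: Scriber standing point down in the stand, 55 to 90 g. Steel shaft 7 mm thick, 55 mm long, tapering over its last 10 mm to a 4 mm point; above it a round brown wood handle 18 mm thick, from 55 to 135 mm above the point. The handle's shoulder rests on the stand, so the point is 5 mm above the bench. Origin at the point, z up along the tool.
- scriber_tip (a point): The scriber's point (same place as the scriber's origin).
- rosette: Bystander: white plaster rosette, a disc 100 mm in diameter and about 20 mm high, lying on the bench on the other side of the mould from the stand. Origin at the centre of its underside. Not to be disturbed.
- mallet: Bystander: wooden mallet lying on the bench at the far right, head 100 x 70 x 70 mm, 270 mm long in all. Not to be disturbed.
- chisel: Bystander: wood-handled carving chisel lying on the bench at the far left, 220 mm long. Not to be disturbed.
Not all that is in view belongs to the job. Of the things like the scriber, leave any that is purple; of the rest the larger one is meant.

How it is judged:
By the outcome, as a careful person would: the job done as asked, in the order asked, and still so for the second after the job is handed in, while the arm keeps its last pose, push and grip.
It also fails if it takes over 64 s, if anything falls off the work surface, if the arm or the gripper's body presses on something with over 40 N, if the wrist force passes 120 N, or if a joint passes its speed limit or range.

## Robot

A 6-joint arm with a two-finger parallel gripper is mounted at the origin on the work surface. World frame = base frame: x ahead of the robot, y to its left, z up, the work surface at z = 0. Lengths are in m, angles in degrees, forces in N, time in s.
With the tool pointing down it reaches from about 0.275 to 0.775 m from the base axis. Payload 14.6 kg.
Tool frame: the origin (TCP) lies between the finger pads; the fingertips stand 22 mm ahead of it and the grasp point (between the pads) lies 3 mm ahead of it; z points along the fingers, y is the line along which they close (so a half turn about z gives the same grasp; the last joint's range is limited). The gripper opens to 85 mm and grips with 20 to 120 N. Pads are 22 mm wide; open, the fingers measure 114 mm over their backs; the gripper's body (76 mm by 85 mm) begins 54 mm behind the grasp point. The pads swing forward as they close: fully open they stand 13 mm farther back than shut.
Start: joints at [66.732, 15.075, -2.767, 72.158, 0, 81.102], TCP at [0.13, 0.509, 0.253] pointing down, gripper open.
Joint ranges: [-151.79, 151.79], [-50.71, 97.33], [-67.44, 78.34], [-121.81, 120.89], [-77.56, 73.72], [-180, 180]. Speed limits (degrees/s): [108.29, 108.29, 147.25, 159.86, 180, 180].

## Interface

Orientations are given as [roll, pitch, yaw] about the fixed x, y, z axes, in that order (R = Rz(yaw) Ry(pitch) Rx(roll)).
In Python, from bench import read_state, camera, sign_off gives the robot as it stands. The module is installed in compiled form; this text tells all that it offers.
- The arm moves only by the tool arm_command, never from a script. Its argument "plan" is a list of rows, each a list of 2 entries, a list of its own where there are three numbers: the shift along the world's x, y, z in mm, then the turn about the world's z in degrees. A call has 1 to 5 rows; each row is the pose to reach, as a shift and turn from the pose commanded when the call began; what a row does not reach only later rows make up. A row lasts 1/10 s, in which the tool goes at most 50 mm and 8.59 degrees, less where a joint would pass 70% of its speed; a pose out of reach is approached as far as the arm can. A call with a gripper value outside its range is refused whole. "fingers" is the closure, from 0 (fully open) to 1 (shut), set as the call begins (left out, the last holds). The fingers move at their own pace and stop on an object; the grip force is fixed at half the most. Time passes only in rows, so rows that repeat a pose let the fingers close. It gives the time, the measured TCP pose, the force, the opening and the grip force at its end, in the units of the state.
- read_state(): the state, without advancing time (a new reading comes with each control period).
- camera(name): name is "scene" or "top"; returns a dict with "pixels" (400x640x3 uint8, blue, green, red), "range_z" (400x640 float32, m along the optical axis (not along the pixel's ray), 0 where there is no reading), "K" (3x3 intrinsics, pixels), "distortion" ([k1, k2, p1, p2, k3] as OpenCV has them; the pictures are not rectified), "position" and "rotation" of the camera in the world. Camera axes: x right, y down, z forward; pixel columns grow to the right and rows downward; lengths in m; the calibration is good to about 2 mm. A picture is of the moment at which its call begins.
- sign_off(): hands the job in; it is judged then, once.
The state is a dict: "time_s": time; "joints": joint angles; "qvel": joint speeds; "tau": joint torques, N m; "ee_pos": TCP position; "tool_rot": TCP orientation; "contact_force": force on the tool from outside, world axes, zero at the start; "moment": the same for the moment, N m; "finger_gap": finger opening in m; "grip_force": force on a finger pad.
Only numpy, scipy, OpenCV 4.12 (cv2) and the standard library are available. Lean on these libraries where they do the work, as an engineer would, in place of code of your own. Each camera call takes 0.05 s, during which the arm holds its last target. There are 200 camera calls.

## Working session

There is one attempt and no reset: what is moved stays moved. The work goes in short steps, Python scripts to look and compute and a tool call to move; the robot and the scene stay as the last step left them, time stands still between calls to the robot, and variables do not carry over. Pictures are saved under pics/ and viewed, at most 10 in all, crops included, and the job is handed in when it is done.

Besides the shell and the picture viewer there is one more tool, called after ">>>" as a command line: name --argument value ..., lists and objects as JSON in quotes. arm_command: Moves the arm, as the interface text tells. Its arguments: {"type":"object","properties":{"plan":{"type":"array","items":{"type":"array"}},"fingers":{"type":"number"}},"required":["plan"]}

```bash
mkdir -p pics; cat > h.py <<'E'
import numpy as np, cv2, pickle
from bench import read_state, camera, sign_off
def snap(n,f):
    c=camera(n); pickle.dump(c,open(f'pics/{f}.pkl','wb')); cv2.imwrite(f'pics/{f}.png',c['pixels']); return c
def load(f): return pickle.load(open(f'pics/{f}.pkl','rb'))
def rays(c,uv):
    p=cv2.undistortPoints(np.array(uv,float).reshape(-1,1,2),np.array(c['K']),np.array(c['distortion']))[:,0]
    return np.c_[p,np.ones(len(p))]@np.array(c['rotation']).T
def plane(c,uv,z):
    d=rays(c,uv); o=np.array(c['position']); return o+d*((z-o[2])/d[:,2])[:,None]
def depth(c,uv):
    d=rays(c,uv); uv=np.array(uv,int).reshape(-1,2); return np.array(c['position'])+d*c['range_z'][uv[:,1],uv[:,0]][:,None]
E
python3 - <<'E'
from h import *
for n in('scene','top'):
    c=snap(n,n+'0'); print(n,c['position'],c['rotation'],c['K'])
print(read_state())
E
```

```text
scene [ 1.16431558 -0.60003205  0.6838535 ] [-124.26641503   -0.8277478    47.0449361 ] [[411.99227953   0.         319.4297887 ]
 [  0.         411.99227953 195.53496305]
 [  0.           0.           1.        ]]
top [ 0.44458229 -0.00273274  1.05006676] [-173.1741519    -0.90534951  -89.59632147] [[376.2248979    0.         315.41683646]
 [  0.         376.2248979  199.99753508]
 [  0.           0.           1.        ]]
{'time_s': 0.1, 'joints': array([ 6.67325178e+01,  1.50987193e+01, -2.79830025e+00,  7.21571549e+01,
        9.76489096e-04,  8.11002475e+01]), 'qvel': array([ 0.07117933, -0.05421832,  0.21041722,  0.00398151,  0.0713382 ,
       -0.03176718]), 'tau': array([ 4.69971652e-03, -6.38574815e+01,  3.85065007e+01,  1.00161717e-02,
       -7.46632008e-05, -7.36052584e-06]), 'ee_pos': array([0.13021238, 0.50839113, 0.25286111]), 'tool_rot': array([-1.79946629e+02, -9.34585989e-03,  1.65632266e+02]), 'contact_force': array([-0.10165919,  0.81380148, -0.15651066]), 'moment': array([-0.00736126,  0.02589106, -0.04835071]), 'grip_force': 0.0, 'finger_gap': 0.0853685741029127}
```

```bash
cat >> h.py <<'E'
from scipy.spatial.transform import Rotation as Ro
_r=rays
def rays(c,uv):
    c=dict(c); c['rotation']=Ro.from_euler('xyz',c['rotation'],degrees=True).as_matrix(); return _r(c,uv)
E
echo ok
```

```text
ok
```

View pics/scene0.png

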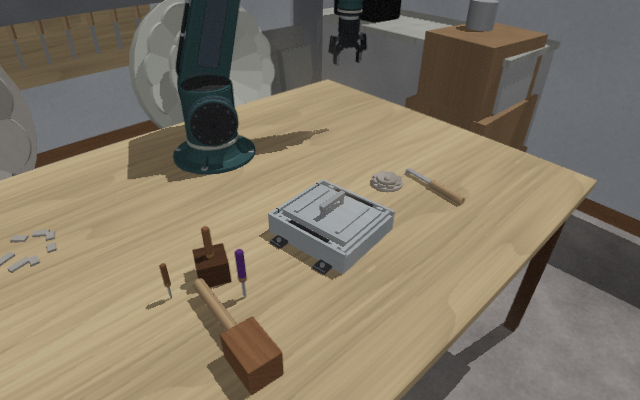

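View pics/top0.png

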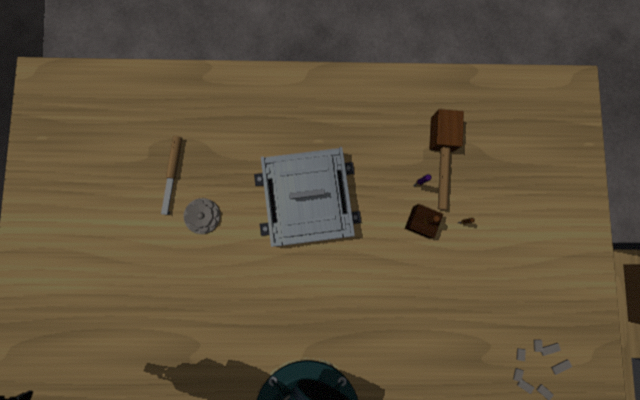

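Three scriber-like things in the scene view: brown in the stand (207,245), purple (241,270), small brown (166,280). The brown one in the stand fits: it isn't purple, and it looks larger than the small brown one. I'll confirm this with a crop and measure the mould and stand.

```bash
python3 - <<'E'
from h import *
s=load('scene0');t=load('top0')
a=cv2.resize(s['pixels'][215:310,140:270],None,fx=4,fy=4,interpolation=cv2.INTER_CUBIC)
a=cv2.convertScaleAbs(a,alpha=1.4,beta=20)
b=cv2.resize(t['pixels'][140:255,245:365],None,fx=5,fy=5,interpolation=cv2.INTER_CUBIC)
b=cv2.convertScaleAbs(b,alpha=1.6,beta=10)
cv2.imwrite('pics/cropA.png',a);cv2.imwrite('pics/cropB.png',b)
# cloud
def cloud(c):
    v,u=np.mgrid[0:400,0:640]; uv=np.c_[u.ravel(),v.ravel()]
    return depth(c,uv).reshape(400,640,3)
for n,c in(('s',s),('t',t)):
    P=cloud(c); ok=c['range_z']>0
    # mould rim: z 57-64 mm band within mould region; top plate etc.
    m=ok&(P[...,0]>.3)&(P[...,0]<.75)&(np.abs(P[...,1])<.2)&(P[...,2]>.045)&(P[...,2]<.08)
    q=P[m][:,:2].astype(np.float32); r=cv2.minAreaRect(q*1000); print(n,'mould',m.sum(),r)
    m=ok&(P[...,0]>.4)&(P[...,0]<.7)&(np.abs(P[...,1])<.1)&(P[...,2]>.088)&(P[...,2]<.115)
    q=P[m]; print('bar',cv2.minAreaRect(q[:,:2].astype(np.float32)*1000),np.median(q[:,2]))
    m=ok&(P[...,0]>.3)&(P[...,0]<.5)&(P[...,1]<-.2)&(P[...,1]>-.4)&(P[...,2]>.05)&(P[...,2]<.068)
    q=P[m]; print('stand',cv2.minAreaRect(q[:,:2].astype(np.float32)*1000),m.sum())
    m=ok&(P[...,0]>.3)&(P[...,0]<.52)&(P[...,1]<-.2)&(P[...,1]>-.45)&(P[...,2]>.075)
    q=P[m]; print('tall',m.sum()); 
    n_,l,st,ce=cv2.connectedComponentsWithStats(m.astype(np.uint8))
    for i in range(1,n_):
        if st[i,4]>5: w=P[l==i]; print(st[i],np.median(w,0).round(4),w[:,2].max().round(4))
E
```

```text
s mould 5229 ((574.2059326171875, 4.990379333496094), (243.62646484375, 225.821044921875), 7.616482257843018)
bar ((575.2557373046875, 3.1286277770996094), (15.985799789428711, 88.41114044189453), 8.006959915161133) 0.10076443288661885
stand ((483.6297302246094, -305.6871337890625), (75.66476440429688, 32.49747848510742), 89.77303314208984) 156
tall 273
[201 226  13  28 193] [ 0.5168 -0.3152  0.1148] 0.1412
[159 263   9  13  80] [ 0.5148 -0.4184  0.0912] 0.1013
t mould 7197 ((575.4063720703125, 5.44927978515625), (243.85336303710938, 220.25454711914062), 7.6455159187316895)
bar ((575.9458618164062, 5.438243865966797), (14.019762992858887, 89.3980941772461), 7.909001350402832) 0.1048119927959063
stand ((493.8975524902344, -303.9742736816406), (70.94328308105469, 37.178253173828125), 70.31404876708984) 266
tall 134
[425 216  15   9  96] [ 0.5096 -0.3051  0.1292] 0.1451
[466 218   9   6  38] [ 0.5101 -0.4122  0.0967] 0.1025
```

View pics/cropA.png

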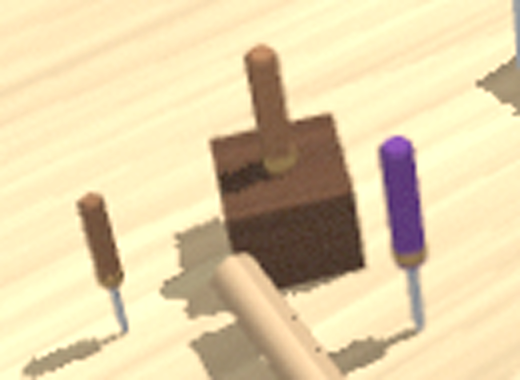

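View pics/cropB.png

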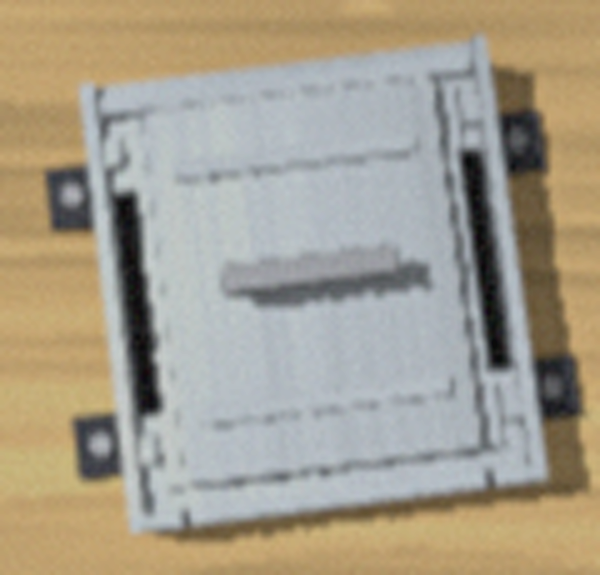

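The crop shows the brown scriber in the stand at scene (207,245) is clearly larger than the small brown one (166,280), and the third (241,270) is purple, so it is the one. In the second crop the rim marks are at (186,517) and (490,478), and the front channel is the lower edge. Next I'll refine the positions.

```bash
python3 - <<'E'
from h import *
s=load('scene0');t=load('top0')
def show(n,c,roi,cond,z):
    x0,y0,x1,y1=roi; im=c['pixels'][y0:y1,x0:x1].astype(int); m=cond(im).astype(np.uint8)
    k,l,st,ce=cv2.connectedComponentsWithStats(m); i=1+st[1:,4].argmax(); ys,xs=np.where(l==i)
    uv=np.c_[xs+x0,ys+y0]; return uv
# rim marks, top view
marks=np.array([[186,517],[490,478]])/5.+[245,140]-0.4
p=plane(t,marks,.06); print('marks@rimtop',p.round(4)); d=p[0]-p[1]; print('len',np.linalg.norm(d),'yaw',np.degrees(np.arctan2(-d[0],d[1])))
# mould outline (grey, low saturation)
hsv=cv2.cvtColor(t['pixels'],cv2.COLOR_BGR2HSV)
for n,c,roi in(('t',t,(245,135,365,255)),('s',s,(255,170,405,280))):
    x0,y0,x1,y1=roi; h=cv2.cvtColor(c['pixels'],cv2.COLOR_BGR2HSV)[y0:y1,x0:x1]
    m=((h[...,1]<55)&(h[...,2]>90)).astype(np.uint8); m=cv2.morphologyEx(m,cv2.MORPH_OPEN,np.ones((3,3)))
    ct=max(cv2.findContours(m,0,1)[0],key=cv2.contourArea); ct=cv2.convexHull(ct)[:,0]+[x0,y0]
    if n=='t':
        q=plane(c,ct,.06)[:,:2]*1000; print('t rim rect',cv2.minAreaRect(q.astype(np.float32)))
# bar, top-face at .103 via depth mask in each view
for n,c in(('t',t),('s',s)):
    v,u=np.mgrid[0:400,0:640]; P=depth(c,np.c_[u.ravel(),v.ravel()]).reshape(400,640,3)
    m=(P[...,0]>.5)&(P[...,0]<.65)&(abs(P[...,1])<.08)&(P[...,2]>.092)&(P[...,2]<.115)
    uv=np.c_[u[m],v[m]]; print(n,'bar ray',cv2.minAreaRect((plane(c,uv,.103)[:,:2]*1000).astype(np.float32)))
    # scriber handle
    m=(P[...,0]>.45)&(P[...,0]<.56)&(P[...,1]>-.35)&(P[...,1]<-.27)&(P[...,2]>.066)
    uv=np.c_[u[m],v[m]]; o=np.array(c['position']); f=np.array([.5,-.31])-o[:2]; f/=np.linalg.norm(f)
    w=P[m]; print(n,'handle bands')
    for a in np.arange(.07,.15,.02):
        k=abs(w[:,2]-a)<.01
        if k.sum()>3: print('  ',k.sum(),w[k].mean(0).round(4))
    top=w[:,2]>.132; print('  top',w[top].mean(0) if top.any() else None)
    # stand top: dark brown
    hs=cv2.cvtColor(c['pixels'],cv2.COLOR_BGR2HSV)
    m=(P[...,0]>.4)&(P[...,0]<.56)&(P[...,1]>-.37)&(P[...,1]<-.24)&(P[...,2]>.05)&(P[...,2]<.07)
    uv=np.c_[u[m],v[m]]; print(n,'stand',cv2.minAreaRect((plane(c,uv,.06)[:,:2]*1000).astype(np.float32)))
    # purple
    m=(hs[...,0]>125)&(hs[...,0]<160)&(hs[...,1]>100)&(P[...,2]>.02)&(P[...,2]<.2); print('purple',P[m].mean(0),P[m][:,2].max())
E
```

```text
marks@rimtop [[ 0.4494  0.0694  0.06  ]
 [ 0.4708 -0.0895  0.06  ]]
len 0.1604230232523661 yaw 7.690121810759604
t rim rect ((573.9022827148438, 5.779205322265625), (239.39767456054688, 220.85552978515625), 7.703770160675049)
t bar ray ((575.511474609375, 5.460704803466797), (14.957717895507812, 89.49380493164062), 7.7084784507751465)
t handle bands
   20 [ 0.5123 -0.3064  0.0713]
   15 [ 0.5091 -0.3038  0.0908]
   21 [ 0.5087 -0.3047  0.1099]
   32 [ 0.5091 -0.3065  0.1342]
  top [ 0.50985182 -0.30905928  0.13984165]
t stand ((523.245849609375, -314.77923583984375), (73.47354125976562, 99.72807312011719), 68.85220336914062)
purple [ 0.39379225 -0.14048357  0.12474455] 0.19756332518778952
s bar ray ((580.4688720703125, -1.3640785217285156), (21.513404846191406, 97.10157775878906), 7.553851127624512)
s handle bands
   44 [ 0.5177 -0.3145  0.0729]
   60 [ 0.5173 -0.3146  0.09  ]
   62 [ 0.5175 -0.314   0.1096]
   85 [ 0.5158 -0.3133  0.1311]
  top [ 0.51415205 -0.3125647   0.13692862]
s stand ((517.5869140625, -315.29559326171875), (68.89000701904297, 81.94291687011719), 68.31493377685547)
purple [ 0.59791528 -0.26660224  0.10706401] 0.19950572983103698
```

The scriber axis is near (0.511,-0.311) and the mould centre near (0.575,0.0055), yaw 7.7°. I'll travel high to above the scriber.

>>> arm_command --plan '[[[15,-33,0],1],[[30,-66,0],2],[[46,-98,0],3],[[61,-131,0],4],[[76,-164,0],4.4]]' --fingers 0.4

```text
time_s: 0.6
ee_pos: [0.2064, 0.3432, 0.2531]
tool_rot: [-180.0, -0.0, 170.1]
contact_force: [0.6, 0.5, 0.9]
finger_gap: 0.0507
grip_force: 0.0
```

>>> arm_command --plan '[[[15,-33,0],1],[[30,-66,0],2],[[46,-98,0],3],[[61,-131,0],4],[[76,-164,0],4.4]]'

```text
time_s: 1.1
ee_pos: [0.2824, 0.1792, 0.2532]
tool_rot: [-180.0, 0.0, 174.5]
contact_force: [0.4, 0.0, 0.3]
finger_gap: 0.0512
grip_force: 0.0
```

>>> arm_command --plan '[[[15,-33,0],1],[[30,-66,0],2],[[46,-98,0],3],[[61,-131,0],4],[[76,-164,0],4.4]]'

```text
time_s: 1.6
ee_pos: [0.3585, 0.015, 0.2532]
tool_rot: [180.0, -0.0, 178.8]
contact_force: [0.6, 1.0, -0.9]
finger_gap: 0.051
grip_force: 0.0
```

>>> arm_command --plan '[[[15,-33,0],1],[[30,-66,0],2],[[46,-98,0],3],[[61,-131,0],4],[[76,-164,0],4.4]]'

```text
time_s: 2.1
ee_pos: [0.4345, -0.1489, 0.253]
tool_rot: [180.0, -0.0, -176.7]
contact_force: [1.0, -0.2, 0.3]
finger_gap: 0.0513
grip_force: 0.0
```

>>> arm_command --plan '[[[15,-33,0],1],[[30,-66,0],2],[[46,-98,0],3],[[61,-131,0],4],[[77,-164,0],4.4]]'

```text
time_s: 2.6
ee_pos: [0.5116, -0.3128, 0.2529]
tool_rot: [180.0, -0.0, -172.3]
contact_force: [0.6, 0.7, 0.1]
finger_gap: 0.0511
grip_force: 0.0
```

>>> arm_command --plan '[[[-0.5,1.5,-25],0],[[-0.5,1.5,-50],0],[[-0.5,1.5,-75],0],[[-0.5,1.5,-100],0],[[-0.5,1.5,-115],0]]'

```text
time_s: 3.1
ee_pos: [0.5101, -0.3094, 0.1361]
tool_rot: [179.9, -0.1, -172.4]
contact_force: [-0.9, -0.6, 1.1]
finger_gap: 0.0515
grip_force: 0.0
```

>>> arm_command --plan '[[[0,0,-10],0],[[0,0,-18],0],[[0,0,-25],0],[[0,0,-25],0]]'

```text
time_s: 3.5
ee_pos: [0.5107, -0.3098, 0.1128]
tool_rot: [180.0, -0.0, -172.4]
contact_force: [-0.7, 0.2, 0.5]
finger_gap: 0.051
grip_force: 0.0
```

```bash
python3 - <<'E'
from h import *
s=snap('scene','s1'); t=snap('top','t1')
a=cv2.resize(s['pixels'][180:300,150:270],None,fx=4,fy=4,interpolation=cv2.INTER_CUBIC)
b=cv2.resize(t['pixels'][150:270,380:460],None,fx=4,fy=4,interpolation=cv2.INTER_CUBIC)
cv2.imwrite('pics/c1.png',cv2.convertScaleAbs(np.hstack([a,b]),alpha=1.5,beta=10))
E
```

```text
(no output)
```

View pics/c1.png

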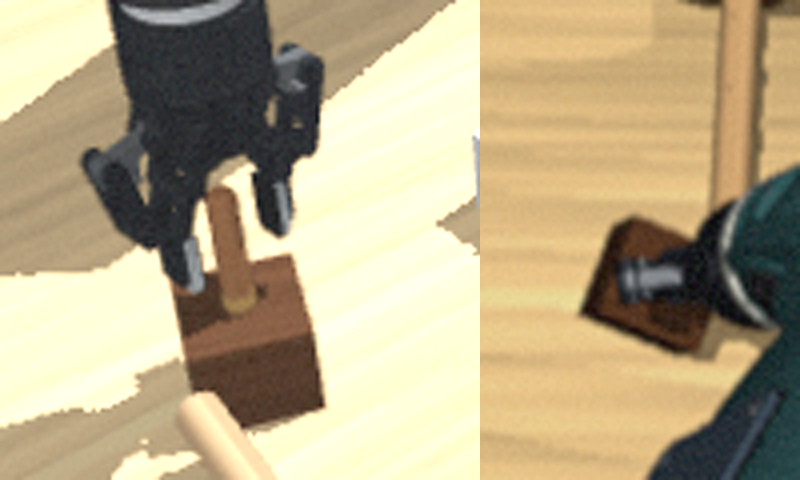

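The fingers straddle the handle at crop (225,240), roughly centred. Closing.

>>> arm_command --plan '[[[0,0,0],0],[[0,0,0],0],[[0,0,0],0],[[0,0,0],0],[[0,0,0],0]]' --fingers 1

```text
time_s: 4.1
ee_pos: [0.511, -0.31, 0.1137]
tool_rot: [-180.0, 0.0, -172.4]
contact_force: [0.1, 0.1, 5.1]
finger_gap: 0.0163
grip_force: 58.4
```

>>> arm_command --plan '[[[0,0,0],0],[[0,0,0],0],[[0,0,0],0]]'

```text
time_s: 4.4
ee_pos: [0.511, -0.31, 0.1138]
tool_rot: [-180.0, 0.0, -172.4]
contact_force: [-0.1, 1.0, 6.3]
finger_gap: 0.0167
grip_force: 58.4
```

>>> arm_command --plan '[[[0,0,6],0],[[0,0,15],0],[[0,0,27],0],[[0,0,40],0],[[0,0,55],0]]'

```text
time_s: 4.9
ee_pos: [0.5108, -0.3099, 0.1696]
tool_rot: [-180.0, 0.0, -172.4]
contact_force: [-0.4, 0.2, -1.1]
finger_gap: 0.0167
grip_force: 58.4
```

>>> arm_command --plan '[[[0,0,17],0],[[0,0,34],0],[[0,0,51],0],[[0,0,66],0],[[0,0,75],0]]'

```text
time_s: 5.4
ee_pos: [0.511, -0.3101, 0.2453]
tool_rot: [-179.9, 0.1, -172.4]
contact_force: [0.0, -0.5, -1.0]
finger_gap: 0.0166
grip_force: 58.4
```

>>> arm_command --plan '[[[-3,20,0],0],[[-8,58,0],0],[[-13,96,0],0],[[-19,140,0],0],[[-25,184,0],0]]'

```text
time_s: 5.9
ee_pos: [0.4852, -0.1245, 0.2436]
tool_rot: [-180.0, 0.0, -172.4]
contact_force: [0.3, 0.2, -0.1]
finger_gap: 0.0168
grip_force: 58.6
```

>>> arm_command --plan '[[[-6,44,0],0],[[-12,88,0],0],[[-18,132,0],0],[[-24,176,0],0],[[-27,196,0],0]]'

```text
time_s: 6.4
ee_pos: [0.4578, 0.0729, 0.2438]
tool_rot: [180.0, 0.0, -172.2]
contact_force: [-0.1, -0.3, -0.3]
finger_gap: 0.0167
grip_force: 58.7
```

>>> arm_command --plan '[[[0,0,-20],0],[[0,0,-40],0],[[0,0,-55],0],[[0,0,-60],0],[[0,0,-60],0]]'

```text
time_s: 6.9
ee_pos: [0.4586, 0.07, 0.1833]
tool_rot: [180.0, -0.0, -172.4]
contact_force: [-0.8, -0.5, -0.8]
finger_gap: 0.0166
grip_force: 58.7
```

```bash
python3 - <<'E'
from h import *
s=snap('scene','s2'); t=snap('top','t2'); print(read_state()['ee_pos'],read_state()['contact_force'])
a=cv2.resize(s['pixels'][110:250,240:380],None,fx=4,fy=4,interpolation=cv2.INTER_CUBIC)
b=cv2.resize(t['pixels'][200:300,260:310],None,fx=4,fy=4,interpolation=cv2.INTER_CUBIC)
b=cv2.copyMakeBorder(b,0,160,0,0,cv2.BORDER_CONSTANT)
cv2.imwrite('pics/c2.png',cv2.convertScaleAbs(np.hstack([a,b]),alpha=1.4,beta=10))
E
```

```text
[0.45913324 0.06999618 0.18402485] [ 0.01305189 -0.58260931  0.27769815]
```

View pics/c2.png

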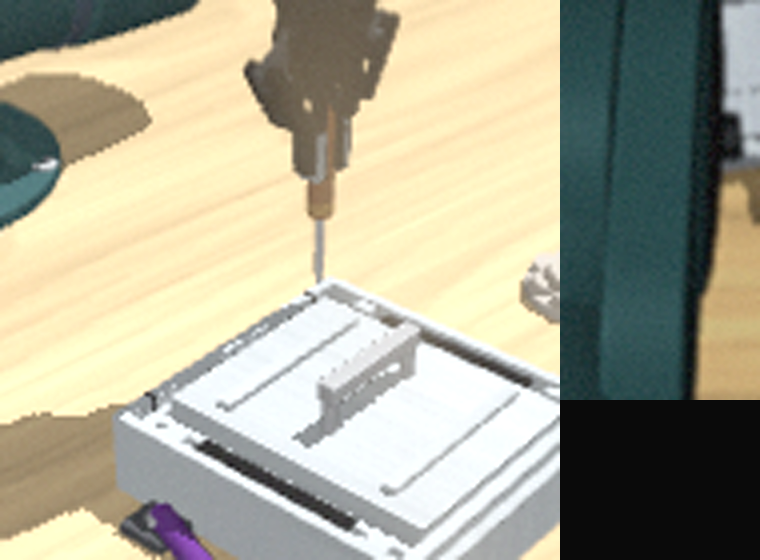

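The scriber hangs vertically with its tip at about scene (320,180), just above the left mark (318.5,184); the right mark is at (278,210). The free-standing decoys appear to have toppled by themselves, the purple one now lying near (285,245). I'll check the tip against the marks in the same camera.

```bash
python3 - <<'E'
from h import *
s=load('s2')
m=(np.array([[314.5,297],[153,400]])+.5)/4-.5+[240,110]
p=plane(s,m,.06)*1000; print('marks (scene)',p.round(1)); d=p[0]-p[1]; print(np.linalg.norm(d),np.degrees(np.arctan2(-d[0],d[1])))
mid=p.mean(0); a=np.radians(7.7); print('centre est',mid[:2]+116*np.array([np.cos(a),np.sin(a)]))
R=Ro.from_euler('xyz',s['rotation'],degrees=True)
def proj(P): return cv2.projectPoints((np.atleast_2d(P)-s['position'])@R.as_matrix(),np.zeros(3),np.zeros(3),s['K'],np.array(s['distortion']))[0][:,0]
for z in(.0752,.09,.11): print('pred axis',z,proj([.459,.07,z]))
# shaft: per-row darker/greyer than the wood
h=cv2.cvtColor(s['pixels'],cv2.COLOR_BGR2HSV)
for v in range(160,183,2):
    r=h[v,312:330,1].astype(int); w=np.clip(r.max()*0.6-r,0,None); print(v,r.tolist(), (312+(w*np.arange(18)).sum()/max(w.sum(),1)).round(2))
# everything else: purple / dark objects now
P=depth(s,np.argwhere((h[...,0]>125)&(h[...,0]<160)&(h[...,1]>100)&(s['range_z']>0))[:,::-1]); print('purple',np.percentile(P[P[:,2]<.2],[5,50,95],axis=0).round(3))
cv2.imwrite('pics/full2.png',s['pixels'])
E
```

```text
marks (scene) [[455.5  67.7  60. ]
 [476.3 -92.3  60. ]]
161.3853621214522 7.4076597282251155
centre est [580.82679894   3.25371407]
pred axis 0.0752 [[319.78020556 179.49525516]]
pred axis 0.09 [[319.86011059 174.95365746]]
pred axis 0.11 [[319.9699315  168.71160021]]
160 [72, 74, 72, 74, 81, 101, 106, 103, 99, 101, 94, 83, 71, 72, 70, 71, 71, 72] 312.0
162 [73, 74, 74, 74, 83, 106, 104, 107, 107, 102, 104, 86, 71, 72, 71, 72, 71, 71] 312.0
164 [73, 72, 73, 72, 72, 83, 102, 101, 100, 94, 86, 71, 70, 72, 72, 74, 72, 71] 312.0
166 [71, 72, 73, 74, 74, 72, 67, 12, 22, 66, 72, 73, 71, 73, 72, 71, 73, 71] 319.41
168 [72, 72, 73, 71, 72, 74, 65, 12, 20, 66, 72, 73, 71, 70, 72, 72, 71, 70] 319.43
170 [73, 72, 72, 73, 74, 73, 64, 12, 22, 65, 71, 74, 70, 71, 71, 72, 72, 72] 319.41
172 [74, 74, 72, 72, 76, 73, 65, 7, 22, 64, 71, 72, 71, 70, 72, 71, 70, 71] 319.38
174 [74, 72, 72, 72, 72, 72, 57, 10, 26, 73, 71, 71, 70, 69, 71, 69, 70, 70] 319.35
176 [73, 73, 72, 72, 71, 70, 56, 5, 26, 72, 71, 72, 69, 70, 68, 72, 71, 71] 319.31
178 [71, 72, 72, 74, 73, 73, 64, 7, 41, 69, 70, 71, 72, 70, 71, 70, 70, 72] 319.08
180 [74, 72, 72, 69, 70, 71, 69, 2, 8, 9, 7, 6, 6, 3, 16, 54, 75, 72] 322.4
182 [70, 70, 71, 70, 44, 6, 6, 9, 7, 2, 2, 5, 5, 0, 2, 6, 6, 4] 323.08
purple [[ 0.518 -0.144  0.007]
 [ 0.554 -0.134  0.015]
 [ 0.592 -0.12   0.019]]
```

View pics/full2.png

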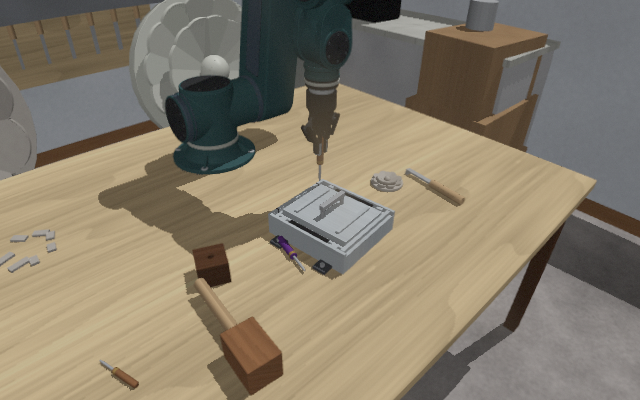

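Both decoys have toppled by themselves: the purple one lies by the clamp (290,255) and the small one at (120,375). The scriber matches its predicted position to about 1 mm. I'll lower it into the channel and feel for the floor.

>>> arm_command --plan '[[[0,0.5,-5],0],[[0,0.5,-10],0],[[0,0.5,-14],0],[[0,0.5,-18],0],[[0,0.5,-18],0]]'

```text
time_s: 7.5
ee_pos: [0.4585, 0.0706, 0.1647]
tool_rot: [180.0, -0.1, -172.4]
contact_force: [-0.9, 0.1, -0.9]
finger_gap: 0.0166
grip_force: 58.6
```

>>> arm_command --plan '[[[0,0,-1.5],0],[[0,0,-3],0],[[0,0,-4.5],0],[[0,0,-4.5],0],[[0,0,-4.5],0]]'

```text
time_s: 8.0
ee_pos: [0.4588, 0.0706, 0.1608]
tool_rot: [180.0, 0.0, -172.4]
contact_force: [0.0, -0.7, -1.0]
finger_gap: 0.0166
grip_force: 58.6
```

>>> arm_command --plan '[[[-1,0,0],0],[[-2,0,0],0],[[-3,0,0],0],[[-3,0,0],0]]'

```text
time_s: 8.4
ee_pos: [0.4557, 0.0706, 0.1608]
tool_rot: [-180.0, 0.0, -172.4]
contact_force: [-0.2, -0.2, -1.3]
finger_gap: 0.0165
grip_force: 58.6
```

>>> arm_command --plan '[[[-0.7,0,0],0],[[-1.4,0,0],0],[[-2,0,0],0],[[-2,0,0],0]]'

```text
time_s: 8.8
ee_pos: [0.4542, 0.0706, 0.1609]
tool_rot: [-180.0, 0.0, -172.4]
contact_force: [2.3, -1.1, -1.1]
finger_gap: 0.0169
grip_force: 58.5
```

>>> arm_command --plan '[[[2.5,0,0],0],[[5,0,0],0],[[7,0,0],0],[[7,0,0],0]]'

```text
time_s: 9.2
ee_pos: [0.461, 0.0706, 0.1607]
tool_rot: [180.0, -0.0, -172.4]
contact_force: [-1.6, -0.6, -0.3]
finger_gap: 0.0164
grip_force: 58.7
```

>>> arm_command --plan '[[[0.7,0,0],0],[[1.4,0,0],0],[[2,0,0],0],[[2,0,0],0]]'

```text
time_s: 9.6
ee_pos: [0.4626, 0.0706, 0.1607]
tool_rot: [180.0, -0.0, -172.4]
contact_force: [-1.7, 0.2, 0.2]
finger_gap: 0.017
grip_force: 58.7
```

The tip is inside the channel, 2 mm above the floor; walls are at about ±4 mm around x=0.4583. Now centre it, start 2 mm left of the mark, and draw at 30 mm/s.

>>> arm_command --plan '[[[-2,1,0],0],[[-4.6,2,0],0],[[-4.6,2,0],0],[[-4.6,2,0],0]]'

```text
time_s: 10.0
ee_pos: [0.4582, 0.0726, 0.1609]
tool_rot: [-180.0, 0.0, -172.4]
contact_force: [-0.2, 0.2, -0.6]
finger_gap: 0.0162
grip_force: 58.6
```

>>> arm_command --plan '[[[0.4,-3,0],0],[[0.8,-6,0],0],[[1.2,-9,0],0],[[1.6,-12,0],0],[[2.03,-15,0],0]]'

```text
time_s: 10.5
ee_pos: [0.4603, 0.0572, 0.1608]
tool_rot: [-180.0, 0.0, -172.4]
contact_force: [-0.1, 0.3, -0.9]
finger_gap: 0.0164
grip_force: 58.6
```

>>> arm_command --plan '[[[0.4,-3,0],0],[[0.8,-6,0],0],[[1.2,-9,0],0],[[1.6,-12,0],0],[[2.03,-15,0],0]]'

```text
time_s: 11.0
ee_pos: [0.4623, 0.0423, 0.1608]
tool_rot: [-180.0, -0.0, -172.4]
contact_force: [0.1, 1.1, -0.5]
finger_gap: 0.0166
grip_force: 58.6
```

>>> arm_command --plan '[[[0.4,-3,0],0],[[0.8,-6,0],0],[[1.2,-9,0],0],[[1.6,-12,0],0],[[2.03,-15,0],0]]'

```text
time_s: 11.5
ee_pos: [0.4643, 0.0273, 0.1608]
tool_rot: [-180.0, -0.0, -172.4]
contact_force: [-0.5, -0.8, 0.2]
finger_gap: 0.0167
grip_force: 58.6
```

>>> arm_command --plan '[[[0.4,-3,0],0],[[0.8,-6,0],0],[[1.2,-9,0],0],[[1.6,-12,0],0],[[2.03,-15,0],0]]'

```text
time_s: 12.0
ee_pos: [0.4663, 0.0123, 0.1608]
tool_rot: [-180.0, 0.0, -172.4]
contact_force: [0.2, 0.8, 0.1]
finger_gap: 0.0165
grip_force: 58.6
```

>>> arm_command --plan '[[[0.4,-3,0],0],[[0.8,-6,0],0],[[1.2,-9,0],0],[[1.6,-12,0],0],[[2.03,-15,0],0]]'

```text
time_s: 12.5
ee_pos: [0.4684, -0.0027, 0.1608]
tool_rot: [180.0, -0.0, -172.4]
contact_force: [-0.2, -0.8, -0.9]
finger_gap: 0.0168
grip_force: 58.6
```

>>> arm_command --plan '[[[0.4,-3,0],0],[[0.8,-6,0],0],[[1.2,-9,0],0],[[1.6,-12,0],0],[[2.03,-15,0],0]]'

```text
time_s: 13.0
ee_pos: [0.4704, -0.0177, 0.1608]
tool_rot: [180.0, 0.0, -172.4]
contact_force: [0.4, 0.2, -1.1]
finger_gap: 0.0165
grip_force: 58.6
```

>>> arm_command --plan '[[[0.4,-3,0],0],[[0.8,-6,0],0],[[1.2,-9,0],0],[[1.6,-12,0],0],[[2.03,-15,0],0]]'

```text
time_s: 13.5
ee_pos: [0.4724, -0.0327, 0.1608]
tool_rot: [-180.0, -0.0, -172.4]
contact_force: [0.9, -0.4, -0.9]
finger_gap: 0.0164
grip_force: 58.6
```

>>> arm_command --plan '[[[0.4,-3,0],0],[[0.8,-6,0],0],[[1.2,-9,0],0],[[1.6,-12,0],0],[[2.03,-15,0],0]]'

```text
time_s: 14.0
ee_pos: [0.4745, -0.0477, 0.1608]
tool_rot: [180.0, -0.0, -172.4]
contact_force: [-0.4, 0.8, -0.7]
finger_gap: 0.0169
grip_force: 58.6
```

>>> arm_command --plan '[[[0.4,-3,0],0],[[0.8,-6,0],0],[[1.2,-9,0],0],[[1.6,-12,0],0],[[2.03,-15,0],0]]'

```text
time_s: 14.5
ee_pos: [0.4765, -0.0627, 0.1608]
tool_rot: [180.0, -0.0, -172.4]
contact_force: [0.7, -0.6, 0.0]
finger_gap: 0.0168
grip_force: 58.6
```

>>> arm_command --plan '[[[0.4,-3,0],0],[[0.8,-6,0],0],[[1.2,-9,0],0],[[1.6,-12,0],0],[[2.03,-15,0],0]]'

```text
time_s: 15.0
ee_pos: [0.4785, -0.0777, 0.1608]
tool_rot: [180.0, 0.0, -172.4]
contact_force: [0.2, 0.7, -0.9]
finger_gap: 0.0167
grip_force: 58.6
```

>>> arm_command --plan '[[[0.4,-3,0],0],[[0.8,-6,0],0],[[1.2,-9,0],0],[[1.7,-12.5,0],0],[[1.7,-12.5,0],0]]'

```text
time_s: 15.5
ee_pos: [0.4803, -0.0903, 0.1608]
tool_rot: [-180.0, 0.0, -172.4]
contact_force: [0.0, 0.1, -0.3]
finger_gap: 0.0168
grip_force: 58.6
```

>>> arm_command --plan '[[[0,0,8],0],[[0,0,24],0],[[0,0,44],0],[[0,0,64],0],[[0,0,80],0]]'

```text
time_s: 16.0
ee_pos: [0.4803, -0.0898, 0.2425]
tool_rot: [-180.0, 0.1, -172.4]
contact_force: [-0.1, -0.8, -0.3]
finger_gap: 0.0166
grip_force: 58.6
```

>>> arm_command --plan '[[[3,-20,0],0],[[8,-55,0],0],[[13,-90,0],0],[[17,-123,0],0],[[21,-150,0],0]]'

```text
time_s: 16.5
ee_pos: [0.5012, -0.2415, 0.2413]
tool_rot: [-180.0, 0.0, -172.4]
contact_force: [0.2, 0.6, -0.5]
finger_gap: 0.0164
grip_force: 58.7
```

>>> arm_command --plan '[[[3,-22,0],0],[[6,-44,0],0],[[8,-60,0],0],[[9.7,-69.7,0],0],[[9.7,-69.7,0],0]]'

```text
time_s: 17.0
ee_pos: [0.511, -0.3102, 0.2407]
tool_rot: [180.0, -0.0, -172.4]
contact_force: [-0.4, 0.5, -0.4]
finger_gap: 0.017
grip_force: 58.7
```

>>> arm_command --plan '[[[0,0,-18],0],[[0,0,-36],0],[[0,0,-52],0],[[0,0,-62],0],[[0,0,-62],0]]'

```text
time_s: 17.5
ee_pos: [0.5105, -0.3086, 0.178]
tool_rot: [179.9, -0.1, -172.3]
contact_force: [-0.3, -0.0, 0.7]
finger_gap: 0.0166
grip_force: 58.7
```

```bash
python3 - <<'E'
from h import *
s=snap('scene','s3'); print(read_state()['ee_pos'],read_state()['contact_force'])
a=cv2.resize(s['pixels'][150:300,150:290],None,fx=4,fy=4,interpolation=cv2.INTER_CUBIC)
cv2.imwrite('pics/c3.png',cv2.convertScaleAbs(a,alpha=1.4,beta=10))
E
```

```text
[ 0.51081826 -0.30900131  0.17890081] [-0.96644385  0.14829588 -1.06224205]
```

View pics/c3.png

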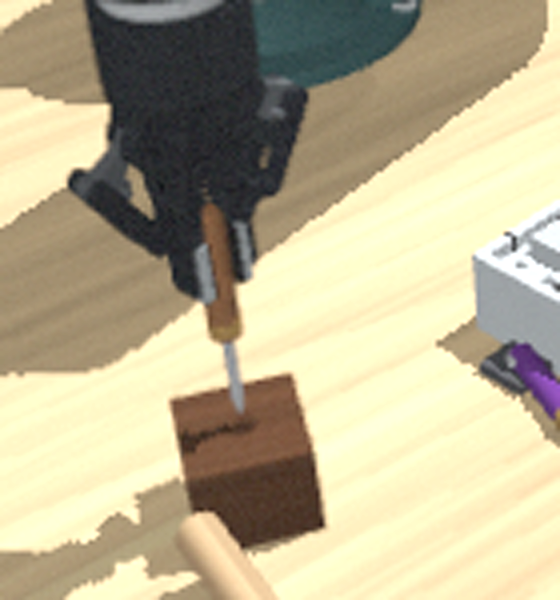

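The tip, at crop (238,410), is 10 mm above the hole, which is around (245,428). Lowering in stages.

>>> arm_command --plan '[[[0,-0.7,-5],0],[[0,-0.7,-10],0],[[0,-0.7,-15],0],[[0,-0.7,-20],0],[[0,-0.7,-20],0]]'

```text
time_s: 18.05
ee_pos: [0.5106, -0.3102, 0.158]
tool_rot: [180.0, -0.0, -172.4]
contact_force: [-0.4, 0.1, 0.3]
finger_gap: 0.0169
grip_force: 58.7
```

>>> arm_command --plan '[[[0,0,-9],0],[[0,0,-18],0],[[0,0,-27],0],[[0,0,-36],0],[[0,0,-40],0]]'

```text
time_s: 18.55
ee_pos: [0.5105, -0.3101, 0.1175]
tool_rot: [179.9, -0.1, -172.4]
contact_force: [-0.8, 0.5, -0.1]
finger_gap: 0.0167
grip_force: 58.7
```

>>> arm_command --plan '[[[0,0,-1],0],[[0,0,-2],0],[[0,0,-3],0],[[0,0,-4],0],[[0,0,-4],0]]'

```text
time_s: 19.05
ee_pos: [0.5109, -0.3104, 0.1148]
tool_rot: [-180.0, 0.0, -172.4]
contact_force: [-0.2, -0.3, -0.5]
finger_gap: 0.0164
grip_force: 58.7
```

>>> arm_command --plan '[[[0,0,-0.5],0],[[0,0,-1],0],[[0,0,-1],0]]'

```text
time_s: 19.35
ee_pos: [0.5109, -0.3103, 0.1138]
tool_rot: [-180.0, 0.0, -172.4]
contact_force: [0.3, -0.7, 0.6]
finger_gap: 0.0165
grip_force: 58.9
```

>>> arm_command --plan '[[[0,0,0],0],[[0,0,0],0],[[0,0,0],0],[[0,0,0],0],[[0,0,0],0]]' --fingers 0.4

```text
time_s: 19.85
ee_pos: [0.5109, -0.3103, 0.1138]
tool_rot: [-180.0, 0.0, -172.4]
contact_force: [-0.2, 0.1, 1.0]
finger_gap: 0.0512
grip_force: 0.0
```

>>> arm_command --plan '[[[0,0,10],0],[[0,0,25],0],[[0,0,50],0],[[0,0,80],0],[[0,0,110],0]]'

```text
time_s: 20.35
ee_pos: [0.5107, -0.3102, 0.2257]
tool_rot: [-180.0, 0.0, -172.4]
contact_force: [-0.4, -0.5, 1.3]
finger_gap: 0.0516
grip_force: 0.0
```

```bash
python3 - <<'E'
from h import *
s=snap('scene','s4'); t=snap('top','t4'); print(read_state()['ee_pos'],read_state()['contact_force'],read_state()['joints'].round(1))
a=cv2.resize(s['pixels'][100:300,130:410],None,fx=2,fy=2,interpolation=cv2.INTER_CUBIC)
cv2.imwrite('pics/c4.png',cv2.convertScaleAbs(a,alpha=1.3,beta=10))
# handle in scene
v,u=np.mgrid[0:400,0:640]; P=depth(s,np.c_[u.ravel(),v.ravel()]).reshape(400,640,3)
m=(P[...,0]>.48)&(P[...,0]<.55)&(abs(P[...,1]+.31)<.04)&(P[...,2]>.066)&(P[...,2]<.15)
w=P[m]
for a in np.arange(.07,.15,.02):
    k=abs(w[:,2]-a)<.01
    if k.sum()>3: print(k.sum(),w[k].mean(0).round(4))
print(w[:,2].max())
E
```

```text
[ 0.51197623 -0.31117285  0.22829793] [0.63078667 0.54208835 0.23759813] [-39.1  22.6   4.7  71.8  -0.  -46.7]
44 [ 0.518  -0.3145  0.0731]
60 [ 0.5174 -0.3144  0.0899]
64 [ 0.5174 -0.3142  0.1099]
85 [ 0.5157 -0.3135  0.1317]
0.14087317780307362
```

View pics/c4.png

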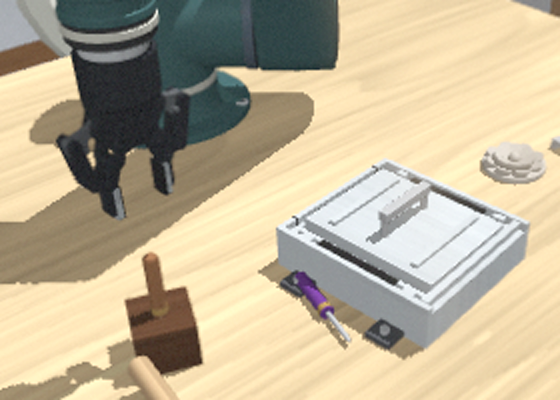

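The scriber is seated upright in the stand at crop (155,290), exactly where it stood before. Now to the cover handle, turning the gripper 90° to close across the bar.

>>> arm_command --plan '[[[4,21,0],6],[[8,42,0],12],[[13,63,0],18],[[17,84,0],24],[[21,105,0],30]]'

```text
time_s: 20.95
ee_pos: [0.5319, -0.2044, 0.2239]
tool_rot: [180.0, -0.0, -142.1]
contact_force: [0.8, -0.8, 0.2]
finger_gap: 0.0513
grip_force: 0.0
```

>>> arm_command --plan '[[[4,21,0],6],[[8,42,0],12],[[13,63,0],18],[[17,84,0],24],[[21,105,0],30]]'

```text
time_s: 21.45
ee_pos: [0.5529, -0.0994, 0.2239]
tool_rot: [180.0, -0.0, -112.1]
contact_force: [0.4, -0.4, -0.1]
finger_gap: 0.0511
grip_force: 0.0
```

>>> arm_command --plan '[[[4,21,0],6],[[8,42,0],12],[[13,63,0],18],[[17,84,0],24],[[21.5,105.7,0],30]]'

```text
time_s: 21.95
ee_pos: [0.5743, 0.0062, 0.2239]
tool_rot: [180.0, -0.0, -82.1]
contact_force: [-0.1, -1.0, -0.9]
finger_gap: 0.0514
grip_force: 0.0
```

>>> arm_command --plan '[[[0,0,-25],0],[[0,0,-50],0],[[0,0,-70],0],[[0,0,-83],0],[[0,0,-90],0]]'

```text
time_s: 22.45
ee_pos: [0.5738, 0.0054, 0.1328]
tool_rot: [179.9, 0.0, -82.4]
contact_force: [-0.1, 0.9, 0.6]
finger_gap: 0.0507
grip_force: 0.0
```

>>> arm_command --plan '[[[0,0,0],0],[[0,0,0],0]]'

```text
time_s: 22.65
ee_pos: [0.5746, 0.0053, 0.1344]
tool_rot: [-180.0, -0.0, -82.4]
contact_force: [0.5, 0.3, 0.7]
finger_gap: 0.0515
grip_force: 0.0
```

>>> arm_command --plan '[[[0,0,-10],0],[[0,0,-20],0],[[0,0,-28],0],[[0,0,-34],0],[[0,0,-34],0]]'

```text
time_s: 23.15
ee_pos: [0.5739, 0.0054, 0.0988]
tool_rot: [179.9, 0.0, -82.4]
contact_force: [-0.6, 0.1, 0.8]
finger_gap: 0.0515
grip_force: 0.0
```

>>> arm_command --plan '[[[0,0,0],0],[[0,0,0],0],[[0,0,0],0],[[0,0,0],0],[[0,0,0],0]]' --fingers 1

```text
time_s: 23.65
ee_pos: [0.5747, 0.0054, 0.1003]
tool_rot: [-180.0, -0.0, -82.4]
contact_force: [-0.6, 0.2, 5.7]
finger_gap: 0.0131
grip_force: 59.5
```

>>> arm_command --plan '[[[0,0,0],0],[[0,0,0],0],[[0,0,0],0]]'

```text
time_s: 23.95
ee_pos: [0.5747, 0.0054, 0.1003]
tool_rot: [-180.0, -0.0, -82.4]
contact_force: [-1.1, 0.4, 6.1]
finger_gap: 0.0131
grip_force: 59.5
```

Gripped at 59.5 N with little sideways force. Now pull straight up slowly.

>>> arm_command --plan '[[[0,0,1],0],[[0,0,2],0],[[0,0,3],0],[[0,0,4],0],[[0,0,5],0]]'

```text
time_s: 24.45
ee_pos: [0.5739, 0.0054, 0.1043]
tool_rot: [179.9, 0.0, -82.4]
contact_force: [1.5, 0.7, -15.2]
finger_gap: 0.0131
grip_force: 58.4
```

>>> arm_command --plan '[[[0,0,1],0],[[0,0,2],0],[[0,0,3],0],[[0,0,4],0],[[0,0,5],0]]'

```text
time_s: 24.95
ee_pos: [0.5743, 0.0053, 0.11]
tool_rot: [180.0, -0.0, -82.4]
contact_force: [-1.4, 0.7, -10.5]
finger_gap: 0.0128
grip_force: 59.5
```

>>> arm_command --plan '[[[0,0,1],0],[[0,0,2],0],[[0,0,3],0],[[0,0,4],0],[[0,0,5],0]]'

```text
time_s: 25.45
ee_pos: [0.5749, 0.0052, 0.1153]
tool_rot: [-179.9, -0.0, -82.4]
contact_force: [1.0, -0.1, -3.6]
finger_gap: 0.013
grip_force: 60.3
```

>>> arm_command --plan '[[[0,0,1.2],0],[[0,0,2.4],0],[[0,0,3.6],0],[[0,0,5],0],[[0,0,5],0]]'

```text
time_s: 25.95
ee_pos: [0.5745, 0.0053, 0.12]
tool_rot: [-180.0, -0.0, -82.4]
contact_force: [0.3, 0.9, -4.3]
finger_gap: 0.013
grip_force: 60.3
```

>>> arm_command --plan '[[[0,0,0],0],[[0,0,0],0],[[0,0,0],0],[[0,0,0],0],[[0,0,0],0]]'

```text
time_s: 26.45
ee_pos: [0.5744, 0.0054, 0.1198]
tool_rot: [-180.0, 0.0, -82.4]
contact_force: [0.1, 0.4, -4.0]
finger_gap: 0.0125
grip_force: 60.3
```

```bash
python3 - <<'E'
from h import *
st=read_state(); print(st['ee_pos'],st['contact_force'],st['moment'],st['grip_force'])
s=snap('scene','s5')
a=cv2.resize(s['pixels'][100:300,130:410],None,fx=2.8,fy=2.8,interpolation=cv2.INTER_CUBIC)
cv2.imwrite('pics/c5.png',cv2.convertScaleAbs(a,alpha=1.3,beta=10))
v,u=np.mgrid[0:400,0:640]; P=depth(s,np.c_[u.ravel(),v.ravel()])
c=np.array([.575,.0055]); A=np.radians(7.7); q=(P[:,:2]-c)@np.array([[np.cos(A),-np.sin(A)],[np.sin(A),np.cos(A)]])
k=(abs(q[:,0])<.09)&(abs(q[:,1])<.072)&(abs(q[:,0])>.04)&(P[:,2]>.05)&(P[:,2]<.12)
w=np.c_[q[k],np.ones(k.sum())]; z=P[k,2]
for _ in range(4):
    f=np.linalg.lstsq(w,z,rcond=None)[0]; r=abs(z-w@f)<.004; w,z=w[r],z[r]
print('plate z',f[2]*1000,'tilt deg x,y',np.degrees(f[:2]),len(z))
E
```

```text
[0.57440458 0.00538009 0.11976929] [ 0.1449819   0.42831386 -4.00105834] [-0.00422293  0.01253519 -0.00977039] 60.285454988479614
plate z 84.89338096732045 tilt deg x,y [-0.05545295  0.09295499] 1045
```

View pics/c5.png

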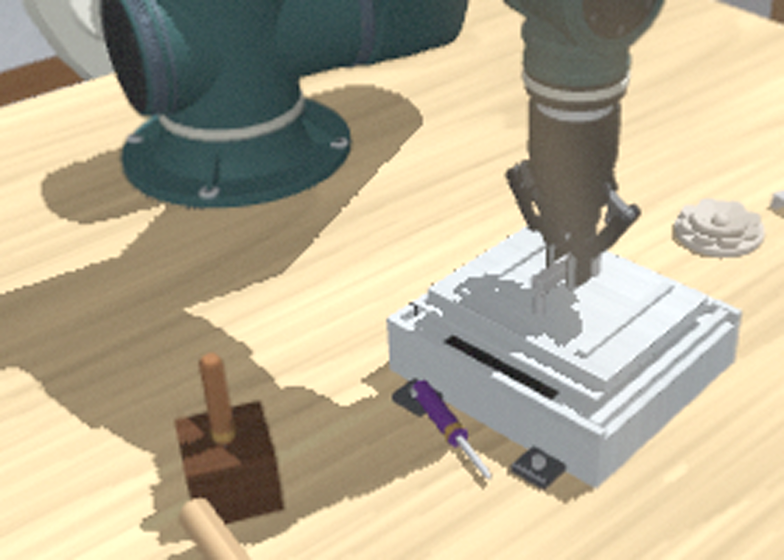

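The cover is held level about 20 mm above its seat, with only its weight (about 4 N) on the arm. The scriber is still in its stand and the bystanders are untouched. Handing in.

```bash
python3 -c "
from bench import sign_off
print(sign_off())"
```

```text
the job is handed in; nothing more can be done
None
```

The job is handed in at about 26 s on the clock: I drew the scriber along the front seam from mark to mark and stood it back in its stand, then pulled the cover free, and the arm is still holding it level about 20 mm above its seat.

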